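# Draw the copper bar from the stock rack

### The job

Take the copper-coloured bar out of the blue and black stock rack: lift its end at the low lip until it clears the lip, then draw the bar out endwise from under the bridge. Lay it flat, without dropping it, lengthwise along the middle of the black rubber pad and let go. Leave the silvery bar where it lies in the rack.

Things in the scene. Friction and masses are not known exactly. Their poses are not given: they have to be found in the camera images.
- copper_bar_mid (a point): centre (half-way along, across and up) of the loose copper-coloured flat bar, 200 mm long (its y axis), 16 mm wide (x), 10 mm thick (z), 0.15 to 0.3 kg. It starts in either lane of the rack, its y axis along the rack's y axis, resting flat with its underside 30 mm above the table; it has small dark holes near the ends.
- aluminium_bar_mid (a point): centre of the silvery aluminium bar of the same size, which lies in the other lane of the rack and must stay there.
- rack: fixed rack, 136 (x) x 240 (y) mm, origin: centre of its underside. Two lanes along y at x = -35 and +35 mm. From y = -80 to +70 mm the bars lie free in the air over an 8 mm base plate and can be gripped by their sides. At the -y end each bar rests on a saddle (z = 30 mm, cheeks to z = 38, 24 mm apart) behind a blue lip (y = -114 to -104 mm, top z = 42, 12 above the bar's underside).
- rack_bridge (a point): centre of the underside of the rack's blue bridge, at y = 87 mm, z = 48 mm in the rack's frame. The bridge (y = 70 to 108 mm, top z = 56) covers the last 30 mm of each bar, which rests there on a saddle (z = 30 mm): 8 mm free height over the bar; cheeks 24 mm apart, back wall at y = 104 mm. A bar comes out towards the rack's -y, with its -y end raised over the lip.
- pad: fixed flat black rubber pad with a thin grey border line, 110 mm (x) by 260 mm (y), 5 mm thick, origin at the centre of its underside on the table; the bar shall lie along its y axis (either way round).

How it is judged:
By the outcome, as a careful person would: the job done as asked, in the order asked, and still so for the second after the job is handed in, with the robot touching nothing.
It also fails if it takes over 42 s, if anything falls off the work surface, if the arm or the gripper's body presses on something with over 40 N, if the wrist force passes 120 N, or if a joint passes its speed limit or range.

### The arm

A 6-joint arm with a two-finger parallel gripper is mounted at the origin on a cart in front of the work surface, level with it; the furniture and walls round the work are solid. World frame = base frame: x ahead of the robot, y to its left, z up, the work surface at z = 0. Lengths are in mm, angles in rad, forces in N, time in s.
With the tool pointing down it reaches from about 300 to 775 mm from the base axis. Payload 14.6 kg.
Tool frame: the origin (TCP) lies between the finger pads; the fingertips stand 25 mm ahead of it and the grasp point (between the pads) lies 6 mm ahead of it; z points along the fingers, y is the line along which they close (so a half turn about z gives the same grasp; the last joint's range is limited). The gripper opens to 94 mm and grips with 3 to 60 N. Pads are 16 mm wide; open, the fingers measure 119 mm over their backs; the gripper's body (75 mm by 177 mm) begins 78 mm behind the grasp point.
Start: joints at [1.205, 0.3, 1.521, -0, 1.321, -0.067], TCP at [161.903, 525.62, 230.446] pointing down, gripper open.
Joint ranges: [-3.03, 3.03], [-0.79, 2.21], [0.23, 2.52], [-1.04, 4.18], [0, 3.07], [-2.55, 2.55]. Speed limits (rad/s): [2.22, 2.22, 2.57, 3.14, 3.14, 3.14].

### API

Orientations are given as [roll, pitch, yaw] about the fixed x, y, z axes, in that order (R = Rz(yaw) Ry(pitch) Rx(roll)).
In Python, from cell import manip gives the robot as it stands. The module is installed in compiled form; this text tells all that it offers.
- The arm moves only by the tool step_arm, never from a script. Its argument "series" is one flat list of numbers, 5 for each row, row after row: the shift along the world's x, y, z in mm, then the turn about the world's z in rad, then the closure, from 0 (fully open) to 1 (shut). In form: [dx, dy, dz, spin, jaw, dx, dy, dz, spin, jaw, ...]. A call has 1 to 20 rows; each row shifts and turns the commanded pose from where the row before left it; what a row does not reach is not made up. A row lasts 1/8 s, in which the tool goes at most 62.5 mm and 10.7 degrees, less where a joint would pass 70% of its speed; a pose out of reach is approached as far as the arm can. A call is refused whole if a number of a shift passes 62.5 or a number of a turn 0.188, either way. A call with a gripper value outside its range is refused whole. The fingers move at their own pace and stop on an object; "squeeze" is the grip in N (left out, the last holds). Time passes only in rows, so rows that do not move let the fingers close. It gives the time, the measured TCP pose, the force, the opening and the grip force at its end, in the units of the state.
- manip.read_state(): the state, without advancing time (a new reading comes with each control period).
- manip.camera(name): name is "scene" or "top" or "wrist"; returns (picture, depth): 384x512x3 uint8, blue, green, red; 384x512 float32, mm along the optical axis (not along the pixel's ray), 0 where there is no reading.
- manip.camera_info(name): a dict with "fovy" (degrees; the focal length in pixels is half the picture's height over the tangent of half this angle, whatever the lens; pixels are square), "cx", "cy" (the principal point, pixels), "eye" and "orientation" of the camera in the world. Camera axes: x right, y down, z forward; pixel columns grow to the right and rows downward; lengths in mm; the calibration is good to about 2 mm. A picture is of the moment at which its call begins: read the wrist's pose just before it. camera_info takes no time and is no camera call; for the wrist camera it gives the pose at the moment of the call.
- manip.sign_off(): hands the job in; it is judged then, once.
The state is a dict: "clock": time; "joints": joint angles; "qd": joint speeds; "effort": joint torques, N m; "eef_pos": TCP position; "eef_rot": TCP orientation; "wrist_force": force on the tool from outside, world axes, zero at the start; "moment": the same for the moment, N m; "finger_gap": finger opening in mm; "finger_force": force on a finger pad.
Only numpy, scipy, OpenCV 4.12 (cv2) and the standard library are available. Lean on these libraries where they do the work, as an engineer would, in place of code of your own. Each camera call takes 0.05 s, during which the arm holds its last target. There are 200 camera calls.

## Working session

There is one attempt and no reset: what is moved stays moved. The work goes in short steps, Python scripts to look and compute and a tool call to move; the robot and the scene stay as the last step left them, time stands still between calls to the robot, and variables do not carry over. Pictures are saved under pics/ and viewed, at most 10 in all, crops included, and the job is handed in when it is done.

Besides the shell and the picture viewer there is one more tool, called after "Request:" as name(argument=value, ...), one argument or row to a line, values as JSON. step_arm: Moves the arm, as the interface text tells. Its arguments: {"type":"object","properties":{"series":{"type":"array"},"squeeze":{"type":"number"}},"required":["series"]}

```bash
mkdir -p pics
cat > h.py <<'E'
import numpy as np, cv2
from cell import manip
from scipy.spatial.transform import Rotation as R
def cam(n):
    i=manip.camera_info(n); p,d=manip.camera(n); return p,d,i
def rot(i):
    o=np.array(i["orientation"],float)
    return o if o.shape==(3,3) else R.from_euler('xyz',o).as_matrix()
def pts(uv,i,z=None,depth=None):
    uv=np.atleast_2d(uv).astype(float); f=192/np.tan(np.radians(i["fovy"])/2)
    r=np.c_[(uv[:,0]-i["cx"])/f,(uv[:,1]-i["cy"])/f,np.ones(len(uv))]@rot(i).T
    e=np.array(i["eye"],float)
    s=(z-e[2])/r[:,2] if z is not None else depth
    return e+r*np.reshape(s,(-1,1))
E
python3 - <<'E'
from h import *
s=manip.read_state(); print(s)
for n in("top","scene"):
    p,d,i=cam(n); print(n,i); cv2.imwrite(f"pics/{n}0.png",p); np.savez(f"{n}0.npz",p=p,d=d)
E
```

```text
{'clock': 0.0, 'joints': array([ 1.20542646e+00,  3.00482558e-01,  1.52158089e+00,  7.42851569e-06,
        1.32073394e+00, -6.65747602e-02]), 'qd': array([-2.71229598e-04,  8.53720716e-04, -2.90951920e-06, -2.98828427e-03,
        1.26432526e-04, -3.34616039e-04]), 'effort': array([-1.64157915e-03, -5.31801724e+01, -3.52733588e+01,  7.07681640e-02,
        2.44228105e-02, -9.91807929e-05]), 'eef_pos': array([161.80398848, 525.40748507, 229.88012025]), 'eef_rot': array([-3.14039106e+00, -8.73252032e-05,  2.84279565e+00]), 'wrist_force': array([-1.12856069, -1.27438458, -0.7657606 ]), 'moment': array([ 0.03552906, -0.00969026, -0.02336391]), 'finger_force': 0.0, 'finger_gap': 94.00963111841789}
top {'fovy': 47.40790577275082, 'cx': 262.3505712748876, 'cy': 194.89685524794064, 'eye': array([ 425.28718472,   64.6138804 , 1141.75833432]), 'orientation': array([-3.07624873, -0.00737884, -1.59194177])}
scene {'fovy': 43.970945966253076, 'cx': 256.934968559312, 'cy': 191.03318345660043, 'eye': array([ -47.34072031, -816.08527588,  510.13528679]), 'orientation': array([-1.98094662e+00,  1.82198012e-03, -5.74339489e-01])}
```

View pics/top0.png

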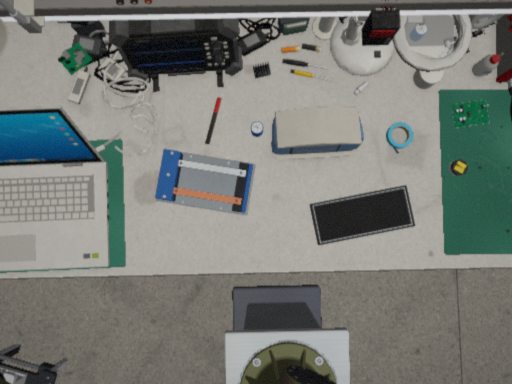

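View pics/scene0.png

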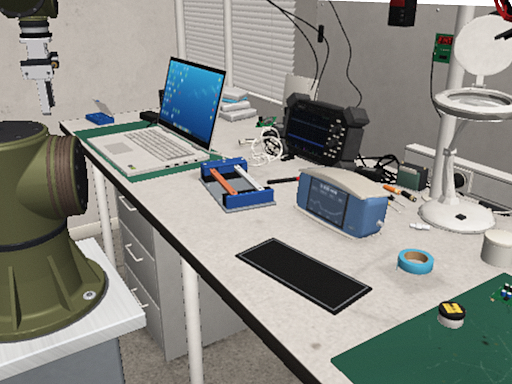

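The top view shows the rack at about (205,182). The wide blue bridge is on the left, the thin lip on the right at (247,190), and the copper bar is in the lower lane at (207,196). The pad is at about (362,214). In the scene view the copper bar is at (222,178) and the pad at (303,273).

```bash
cat > m0.py <<'E'
from h import *
d0=np.load("top0.npz"); p=d0["p"]; i=manip.camera_info("top")
hsv=cv2.cvtColor(p,cv2.COLOR_BGR2HSV)
def rect(mask,roi,z,name):
    m=np.zeros_like(mask); x0,y0,x1,y1=roi; m[y0:y1,x0:x1]=mask[y0:y1,x0:x1]
    c=max(cv2.findContours(m,cv2.RETR_EXTERNAL,cv2.CHAIN_APPROX_NONE)[0],key=cv2.contourArea)
    w=pts(c[:,0,:],i,z=z)[:,:2].astype(np.float32)
    (cx,cy),s,a=cv2.minAreaRect(w); b=cv2.boxPoints(((cx,cy),s,a))
    e=[b[1]-b[0],b[2]-b[1]]; e=max(e,key=np.linalg.norm); ang=np.arctan2(e[1],e[0])
    print(name,np.round([cx,cy],1),np.round(s,1),"long axis rad",round(ang%np.pi,4)); return c
rect(cv2.inRange(hsv,(3,110,80),(18,255,255)),(155,145,260,220),40,"copper")
rect(cv2.inRange(hsv,(100,150,60),(125,255,255)),(150,145,185,215),56,"bridge")
rect(cv2.inRange(hsv,(100,150,60),(125,255,255)),(235,145,260,220),42,"lip")
rect(cv2.inRange(hsv,(0,0,0),(180,255,75)),(295,175,430,255),5,"pad")
print(d0["d"][196,207],d0["d"][214,362])
E
python3 m0.py
```

```text
copper [498.  193.9] [172.2  18.2] long axis rad 1.3899
bridge [551.3 287.8] [ 44.5 120.4] long axis rad 2.954
lip [515.7  95.6] [  8.9 118.5] long axis rad 2.9637
pad [ 442.8 -203.4] [ 92.5 239.1] long axis rad 1.7453
1104.9949 1136.5988
```

Request:
step_arm(
  series=[33, -36, 0, -0.145, 0.5, 33, -36, 0, -0.145, 0.5, 33, -36, 0, -0.145, 0.5, 33, -36, 0, -0.145, 0.5, 33, -36, 0, -0.145, 0.5, 33, -36, 0, -0.145, 0.5, 33, -36, 0, -0.145, 0.5, 33, -36, 0, -0.145, 0.5, 33, -36, 0, -0.145, 0.5, 35, -32, 0, -0.148, 0.5, 0, 0, 0, 0, 0.5, 0, 0, 0, 0, 0.5],
)

```text
clock: 1.6
eef_pos: [493.5, 169.8, 230.1]
eef_rot: [-3.141, 0.0, 1.391]
wrist_force: [-0.5, 1.2, -0.1]
finger_gap: 47.1
finger_force: 0.0
```

Run:
```python
from h import *
s=manip.read_state(); print(s["clock"],s["eef_pos"],s["eef_rot"],s["joints"],s["finger_gap"])
p,d,i=cam("wrist"); print(i); cv2.imwrite("pics/w1.png",p); np.savez("w1.npz",p=p,d=d,**{k:np.array(v) for k,v in i.items()})
```

```text
1.6 [493.4836415  169.84383447 230.10895429] [-3.14079414e+00  2.29219058e-04  1.39093890e+00] [2.61224608e-01 2.38029854e-01 1.60018674e+00 1.38510849e-04
 1.30419601e+00 4.41045580e-01] 47.135020801789416
{'fovy': 58.24739231844171, 'cx': 255.84605030871018, 'cy': 184.56496195741508, 'eye': array([508.09279864, 248.642012  , 384.48736709]), 'orientation': array([ 2.86660984e+00, -1.78995366e-04, -1.80273062e-01])}
```

View pics/w1.png

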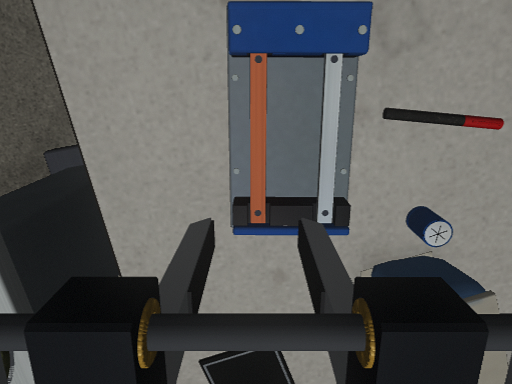

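The wrist view shows the copper bar running from (258,54) at the bridge to (258,223) at the lip, with the fingers open below it. I'll measure it from this view.

```bash
cat > m1.py <<'E'
from h import *
w=np.load("w1.npz"); p=w["p"]; i={k:w[k] for k in("fovy","cx","cy","eye","orientation")}
hsv=cv2.cvtColor(p,cv2.COLOR_BGR2HSV)
def rect(m,z,n):
    c=max(cv2.findContours(m,cv2.RETR_EXTERNAL,cv2.CHAIN_APPROX_NONE)[0],key=cv2.contourArea)
    W=pts(c[:,0,:],i,z=z)[:,:2].astype(np.float32)
    (cx,cy),s,a=cv2.minAreaRect(W); b=cv2.boxPoints(((cx,cy),s,a))
    e=max([b[1]-b[0],b[2]-b[1]],key=np.linalg.norm)
    print(n,np.round([cx,cy],1),np.round(s,1),round(np.arctan2(e[1],e[0])%np.pi,4))
m=cv2.inRange(hsv,(3,110,60),(18,255,255)); m[:,:230]=0; m[:,285:]=0; m[240:]=0
rect(m,40,"copper")
m=cv2.inRange(hsv,(100,150,50),(125,255,255)); m[70:]=0; rect(m,56,"bridge")
d=w["d"]; q=pts([[258,137],[258,210]],i,depth=np.array([d[137,258],d[210,258]])); print(q)
E
python3 m1.py
```

```text
copper [500.2 195.2] [169.9  16.1] 1.3905
bridge [554.2 290.8] [ 42.1 124.1] 2.9614
[[501.72032999 201.35383133  40.85500724]
 [487.98509241 125.24954824  40.61890144]]
```

Request:
step_arm(
  series=[2, 1, -45, 0, 0.55, 0, 0, -45, 0, 0.55, 0, 0, -45, 0, 0.55, 0, 0, -25, 0, 0.55, 0, 0, -13, 0, 0.55, 0, 0, 0, 0, 0.55, 0, 0, 0, 0, 1, 0, 0, 0, 0, 1, 0, 0, 0, 0, 1, 0, 0, 0, 0, 1, 0, 0, 0, 0, 1],
  squeeze=10,
)

```text
clock: 3.02
eef_pos: [496.1, 170.7, 58.0]
eef_rot: [3.141, -0.0, 1.39]
wrist_force: [-1.8, 0.0, 6.1]
finger_gap: 15.8
finger_force: 10.0
```

Run:
```python
from h import *
p,d,i=cam("wrist"); cv2.imwrite("pics/w2.png",p)
```

```text
(no output)
```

View pics/w2.png

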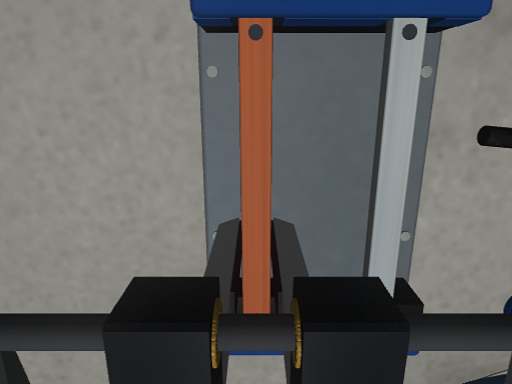

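The copper bar (256,150) is gripped near the fingertips, with a gap of 15.8 mm. Next I'll raise it slowly.

Request:
step_arm(
  series=[0, 0, 2, 0, 1, 0, 0, 2, 0, 1, 0, 0, 2, 0, 1, 0, 0, 2, 0, 1, 0, 0, 2, 0, 1, 0, 0, 2, 0, 1, 0, 0, 2, 0, 1, 0, 0, 1, 0, 1, 0, 0, 0, 0, 1, 0, 0, 0, 0, 1],
)

```text
clock: 4.32
eef_pos: [495.9, 170.6, 72.4]
eef_rot: [-3.142, 0.0, 1.39]
wrist_force: [-0.6, 0.5, -2.1]
finger_gap: 15.8
finger_force: 10.0
```

Run:
```python
from h import *
p,d,i=cam("scene"); p2,_,_=cam("wrist")
z=cv2.resize(p[140:230,170:300],None,fx=4.5,fy=4.5,interpolation=cv2.INTER_CUBIC)
cv2.imwrite("pics/s3.png",z); cv2.imwrite("pics/w3.png",p2)
```

```text
(no output)
```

View pics/s3.png

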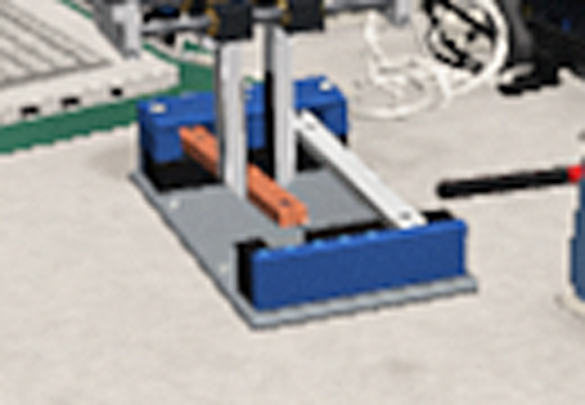

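The scene crop shows the bar's nose at crop pixel (293,215), raised, and the silver bar undisturbed. I'll check the bar's tilt from depth.

```bash
cat > m2.py <<'E'
from h import *
def cop(n):
    p,d,i=cam(n); hsv=cv2.cvtColor(p,cv2.COLOR_BGR2HSV)
    m=cv2.inRange(hsv,(3,110,60),(18,255,255))
    k,l,st,_=cv2.connectedComponentsWithStats(m); 
    v,u=np.nonzero(m&(d>0)); P=pts(np.c_[u,v],i,depth=d[v,u])
    return P
s=manip.read_state(); T=np.array(s["eef_pos"]); yaw=s["eef_rot"][2]
a=np.array([np.cos(1.39),np.sin(1.39)])
for n in("scene","wrist"):
    P=cop(n); r=P[:,:2]-T[:2]; t=r@a; x=r@[a[1],-a[0]]
    k=(abs(x)<14)&(abs(t)<180)&(abs(P[:,2]-T[2])<60); t=t[k];z=P[k,2]; x=x[k]
    print(n,k.sum(),"along",t.min(),t.max())
    for lo in range(-100,180,20):
        q=(t>=lo)&(t<lo+20)
        if q.sum()>2: print(lo,round(np.percentile(z[q],90),1),round(np.median(x[q]),1),q.sum())
print(T,s["wrist_force"])
E
python3 m2.py
```

```text
scene 139 along -65.50982763690868 141.4619115581509
-80 58.9 -0.8 18
-60 58.2 -0.7 21
-40 56.2 -2.1 22
-20 55.2 1.1 17
0 53.4 5.0 8
40 46.2 -7.5 7
60 45.9 -6.9 9
80 43.5 -4.8 18
100 43.5 -1.0 12
120 39.7 1.9 5
wrist 8490 along -63.13608834850386 111.6048516703102
-80 30.6 9.6 4
-60 59.4 2.3 176
-40 58.6 0.3 934
-20 56.7 0.3 983
0 54.6 0.4 1045
20 52.5 0.4 1094
40 50.4 0.4 1160
60 48.3 0.4 1243
80 46.2 0.4 1298
100 44.5 0.4 553
[495.90854689 170.61133855  72.40812422] [-0.35371984  0.96499409 -2.29864507]
```

The nose underside is about 8 mm above the lip and the tail is still down on its saddle. I'll firm up the grip and draw the bar out along the rack's -y, then lift.

Request:
step_arm(
  series=[0, 0, 0, 0, 1, -1, -5, 0, 0, 1, -1, -6, 0, 0, 1, -1, -6, 0, 0, 1, -1, -6, 0, 0, 1, -1, -6, 0, 0, 1, -1, -6, 0, 0, 1, -1, -6, 0, 0, 1, -1, -6, 0, 0, 1, -1, -6, 0, 0, 1, 0, 0, 0, 0, 1, 0, 0, 4, 0, 1, 0, 0, 8, 0, 1, 0, 0, 12, 0, 1, 0, 0, 14, 0, 1, 0, 0, 14, 0, 1, 0, 0, 8, 0, 1, 0, 0, 0, 0, 1, 0, 0, 0, 0, 1],
  squeeze=25,
)

```text
clock: 6.9
eef_pos: [486.7, 117.6, 132.0]
eef_rot: [-3.141, 0.0, 1.39]
wrist_force: [0.7, 0.4, -2.1]
finger_gap: 15.4
finger_force: 25.0
```

```bash
python3 m2.py
python3 - <<'E'
from h import *
s=manip.read_state();print(s["clock"])
p,d,i=cam("scene"); z=cv2.resize(p[120:330,160:390],None,fx=2.7,fy=2.7,interpolation=cv2.INTER_CUBIC)
cv2.imwrite("pics/s4.png",z)
E
```

```text
scene 153 along -66.20261251355471 133.95324259317084
-80 117.9 -0.1 21
-60 117.8 -3.2 29
-40 116.0 -3.3 22
-20 114.8 1.1 18
0 112.4 5.7 7
40 106.6 -7.7 3
60 105.2 -6.8 10
80 102.8 -4.3 16
100 100.1 -3.8 18
120 97.5 0.4 8
wrist 9226 along -43.09520859803872 121.33800301521454
-60 119.3 0.0 124
-40 118.5 0.3 943
-20 116.4 0.3 989
0 114.2 0.3 1053
20 111.9 -0.2 1121
40 109.7 0.4 1161
60 107.6 0.4 1224
80 105.3 0.4 1301
100 103.1 -0.1 1223
120 101.3 0.4 87
[486.67762618 117.55965199 132.02597446] [ 0.70938536  0.4363463  -2.11763378]
7.0
```

View pics/s4.png

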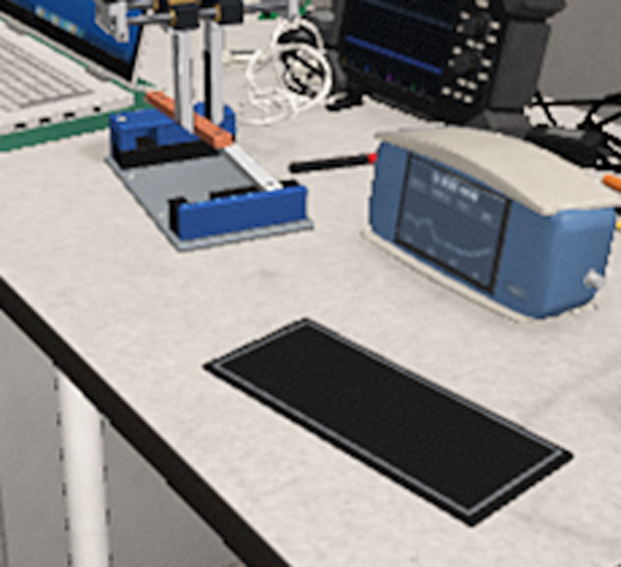

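The bar is out of the rack, and the silver bar is still in its lane. The pad's corners in this crop are about (207,365), (305,320), (573,457) and (474,523). I'll carry the bar over the pad and measure the pad from the scene view as well.

Request:
step_arm(
  series=[-4, -10, 0, 0.01, 1, -4, -20, 0, 0.02, 1, -4, -30, 0, 0.03, 1, -4, -32, 0, 0.03, 1, -4, -32, 0, 0.03, 1, -4, -32, 0, 0.03, 1, -3, -32, 0, 0.035, 1, -3, -32, 0, 0.03, 1, -2, -32, 0, 0.03, 1, -2, -32, 0, 0.03, 1, -2, -30, 0, 0.03, 1, -1, -20, 0, 0.03, 1, 0, -13, 0, 0.02, 1, 0, -10, 0, 0, 1, 0, 0, 0, 0, 1, 0, 0, 0, 0, 1],
)

```text
clock: 9.05
eef_pos: [449.8, -239.0, 132.4]
eef_rot: [-3.142, -0.0, 1.745]
wrist_force: [-0.6, 0.9, -2.9]
finger_gap: 15.6
finger_force: 25.0
```

Run:
```python
from h import *
w=np.load("scene0.npz"); p=w["p"]; i=manip.camera_info("scene")
def rect(m,i,z,n):
    c=max(cv2.findContours(m,cv2.RETR_EXTERNAL,cv2.CHAIN_APPROX_NONE)[0],key=cv2.contourArea)
    W=pts(c[:,0,:],i,z=z)[:,:2].astype(np.float32); (cx,cy),s,a=cv2.minAreaRect(W); b=cv2.boxPoints(((cx,cy),s,a))
    e=max([b[1]-b[0],b[2]-b[1]],key=np.linalg.norm)
    print(n,np.round([cx,cy],1),np.round(s,1),round(np.arctan2(e[1],e[0])%np.pi,4))
m=np.zeros(p.shape[:2],np.uint8); g=p.max(2); m[232:315,230:375]=(g[232:315,230:375]<90)*255
m=cv2.morphologyEx(m,cv2.MORPH_CLOSE,np.ones((7,7)))
m[:, :234]=0
rect(m,i,5,"pad scene")
p,d,i=cam("wrist"); s=manip.read_state(); print(s["clock"],s["eef_pos"],s["eef_rot"],s["joints"]); cv2.imwrite("pics/w5.png",p)
np.savez("w5.npz",p=p,d=d,**{k:np.array(v) for k,v in i.items()})
```

```text
pad scene [ 442.5 -207.9] [110.9 258.8] 1.7435
9.1 [ 449.88773429 -238.9907939   132.44017796] [-3.14155936e+00 -7.46799915e-05  1.74508085e+00] [-5.60236463e-01  3.16942607e-01  1.74253394e+00  3.74998704e-05
  1.08219087e+00 -7.34538592e-01]
```

View pics/w5.png

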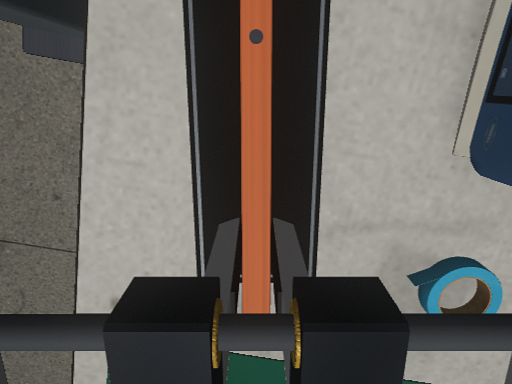

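The wrist view shows the bar over the pad, with the pad's edges at columns 185 to 328 near row 0. I'll measure the lateral offset.

Run:
```python
from h import *
w=np.load("w5.npz"); p=w["p"]; i={k:w[k] for k in("fovy","cx","cy","eye","orientation")}
g=p.max(2).astype(int); T=np.array([449.9,-239.0]); a=np.array([np.cos(1.745),np.sin(1.745)]); n=np.array([a[1],-a[0]])
for v in (5,60,120,180):
    row=cv2.GaussianBlur(p,(3,3),0)[v].max(1)
    # outermost transition from light table: scan outward->inward
    L=next(u for u in range(140,250) if row[u]<110); Rr=next(u for u in range(370,280,-1) if row[u]<110)
    q=pts([[L-.5,v],[Rr+.5,v]],i,z=5)[:,:2]-T
    print(v,L,Rr,np.round(q@n,1),"centre",np.round((q@n).mean(),2),"along",np.round((q@a).mean(),1))
```

```text
5 183 329 [-53.6  55.3] centre 0.83 along 138.7
60 186 327 [-53.5  55.9] centre 1.2 along 100.2
120 189 323 [-53.7  55.3] centre 0.8 along 54.6
180 192 320 [-53.8  55.4] centre 0.77 along 4.5
```

Request:
step_arm(
  series=[1, -3, -10, 0, 1, 0, 0, -20, 0, 1, 0, 0, -20, 0, 1, 0, 0, -16, 0, 1, 0, 0, -10, 0, 1, 0, 0, -4, 0, 1, 0, 0, -2, 0, 1, 0, 0, -2, 0, 1, 0, 0, -2, 0, 1, 0, 0, -2, 0, 1, 0, 0, -2, 0, 1, 0, 0, -2, 0, 1, 0, 0, -1, 0, 1, 0, 0, -1, 0, 1, 0, 0, -1, 0, 1, 0, 0, 0, 0, 1],
  squeeze=14,
)

```text
clock: 11.1
eef_pos: [450.9, -242.4, 37.4]
eef_rot: [-3.141, -0.0, 1.745]
wrist_force: [0.4, -0.0, -1.7]
finger_gap: 15.5
finger_force: 14.0
```

```bash
sed -i 's/1\.39)/yaw)/g' m2.py; python3 m2.py
```

```text
scene 651 along -64.92309876225328 151.34755781370419
-80 19.7 -1.0 33
-60 19.7 -6.1 86
-40 19.2 -5.6 84
-20 18.9 -1.4 59
0 17.9 7.6 5
20 17.0 -6.1 61
40 17.1 -5.5 74
60 16.2 -5.4 67
80 15.6 -4.0 69
100 15.0 -5.6 64
120 14.1 -6.2 46
140 4.9 10.0 3
wrist 9745 along -55.74808800440813 121.16228773959587
-60 21.0 1.3 272
-40 20.8 0.7 911
-20 20.2 0.7 945
0 19.5 0.7 1078
20 19.0 0.8 1139
40 18.4 0.8 1236
60 17.8 0.8 1349
80 17.3 0.8 1468
100 16.7 0.8 1344
120 5.3 9.1 3
[ 450.88126319 -242.35004603   37.38679836] [ 0.40792098 -0.03320978 -1.6829903 ]
```

Request:
step_arm(
  series=[0, 0, -1, 0, 1, 0, 0, -1, 0, 1, 0, 0, -1, 0, 1, 0, 0, -1, 0, 1, 0, 0, 0, 0, 1],
)

```text
clock: 11.82
eef_pos: [450.9, -242.4, 33.6]
eef_rot: [3.142, 0.0, 1.745]
wrist_force: [-0.8, -0.5, 1.5]
finger_gap: 15.5
finger_force: 14.0
```

```bash
python3 m2.py | grep -A12 wrist
```

```text
wrist 9805 along -52.97774978209044 120.3020983077103
-60 15.9 0.7 289
-40 15.9 0.7 895
-20 16.1 0.7 937
0 16.0 0.7 1062
20 16.0 0.7 1134
40 15.9 0.7 1266
60 16.0 0.8 1359
80 15.9 0.8 1528
100 16.0 0.8 1334
[ 450.91486704 -242.41749019   33.5584472 ] [-0.78588721 -0.53552729  1.45628068]
```

The bar is flat on the pad. I'll release and rise.

Request:
step_arm(
  series=[0, 0, 0, 0, 0.7, 0, 0, 0, 0, 0.65, 0, 0, 0, 0, 0.6, 0, 0, 0, 0, 0.6, 0, 0, 4, 0, 0.6, 0, 0, 15, 0, 0.6, 0, 0, 30, 0, 0.6, 0, 0, 40, 0, 0.6, 0, 0, 40, 0, 0.6, 0, 60, 30, 0, 0.6, 0, 60, 20, 0, 0.6, 0, 60, 0, 0, 0.6, 0, 60, 0, 0, 0.6, 0, 0, 0, 0, 0.6, 0, 0, 0, 0, 0.6],
)

```text
clock: 13.8
eef_pos: [450.9, -7.4, 210.9]
eef_rot: [3.141, 0.0, 1.745]
wrist_force: [-0.5, -0.4, 0.2]
finger_gap: 37.7
finger_force: 0.0
```

Run:
```python
from h import *
p,d,i=cam("scene"); cv2.imwrite("pics/s6.png",p)
hsv=cv2.cvtColor(p,cv2.COLOR_BGR2HSV); m=cv2.inRange(hsv,(3,110,60),(18,255,255)); m[:200]=0; m[330:]=0;m[:,:230]=0;m[:,380:]=0
c=max(cv2.findContours(m,cv2.RETR_EXTERNAL,cv2.CHAIN_APPROX_NONE)[0],key=cv2.contourArea)
W=pts(c[:,0,:],i,z=15)[:,:2].astype(np.float32); r=cv2.minAreaRect(W); b=cv2.boxPoints(r); e=max([b[1]-b[0],b[2]-b[1]],key=np.linalg.norm); print(r,np.arctan2(e[1],e[0])%np.pi)
```

```text
((440.7443542480469, -211.18807983398438), (28.918594360351562, 208.2046356201172), 10.025185585021973) 1.745769
```

View pics/s6.png

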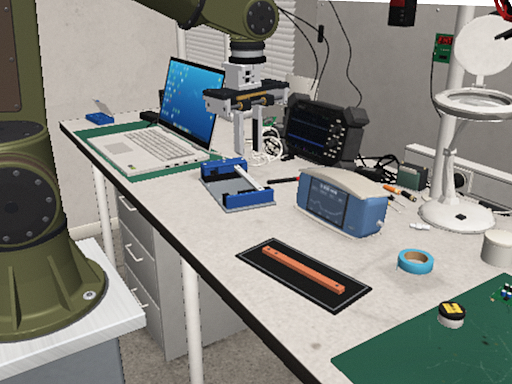

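The copper bar lies along the middle of the pad from (265,245) to (340,290). The silver bar is still in the rack at (250,178), and the gripper is clear.

```bash
python3 -c "
from cell import manip
print(manip.sign_off())"
```

```text
the job is handed in; nothing more can be done
None
```

The copper bar lies flat along the middle of the black pad and is released, the silvery bar is still in its rack lane, and I handed the job in at about 14 s (limit 42 s).

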